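Draw the kiln tray out to its stop with the pull hook

TASK

Pick up the pull hook, drop its tip into the red loop on the front of the kiln tray and draw the tray straight out until it bears firmly on its spring stop - feel for it with about 10 N on the stop and keep the pull there for a second, without forcing it. The cup must ride along upright, and you must not touch the tray or its cup with the robot itself. Then unhook, leave the tray drawn out, lay the hook back in its rest the way it lay, and leave everything else alone.

Things in the scene. Friction and masses are not known exactly. Their poses are not given: they have to be found in the camera images.
- hook: Pull hook lying level in its rest, 0.15 kg. Origin: centre of its light wooden handle (110 long in x, 22 wide in y, 24 high; grip across y). x points to the hook end, z up. An 8 mm dark steel bar leaves the handle's +x end on its axis, rises at x = 78..90 to 36 mm above the axis, runs level to x = 120 and turns straight down to its tip.
- hook_tip (a point): Lowest point of the hook's down-turned end: 120 mm ahead (+x) of the handle's centre and 20 mm below it.
- rest: Wooden hook rest fixed to the table, left or right in front of the robot: base 140 x 80 x 8 mm, two saddles at x = -43 and 43, 16 thick, tops 40 mm above the table, cheeks 10 higher and 44 apart in y. 70 mm free between the saddles for fingers. Origin: centre of the underside; the hook lies along its x, handle centre over the origin, 52 mm above the table.
- kiln: Grey test kiln fixed to the table, 300 deep, 280 wide, 190 high, its open front roughly towards the robot. Origin on the table under the middle of its ledge's front edge; x points into the kiln, z up. Floor top 57 mm above the table; the chamber starts at x = 65. Side curbs guide the tray (3 mm play each side), lips inside keep it from tipping. The tray slides out along -x.
- tray: Loose steel tray on the kiln floor, 250 x 150, front wall 30 high; 0.4 to 0.8 kg, friction when pulled some 2 to 7 N. Origin: middle of its front edge, underside; x into the kiln. It meets the spring stop after being drawn out 40 to 115 mm: this differs every time and cannot be seen, only felt.
- loop (a point): Centre of the opening of the red pull loop: a level U of 8 mm round bar on the tray's front, 77 mm above the table, entered from above. Opening 27 mm in the tray's x (front wall to outer bar) by 26 mm in y. The outer bar's centreline lies 17.5 mm from this point towards the robot (-x). Nothing lies below the loop down to the table.
- stop_unit: Red box 120 x 60 x 22 on the kiln roof, fixed to it; origin at its underside, 10 mm behind its front end. From it a spring stop hangs into the chamber, its setting hidden (not told by this origin). It yields 3 N per mm and bottoms hard at 9 mm; firm means 5 N or more on it, over 20 N is forcing it. The hook feels the tray's friction plus this. Released, it pushes the tray back in by a few mm.
- tray_cup: White cup riding on the tray, 66 mm across, 75 high, 0.2 kg; origin at the centre of its underside.
- ware_board: White board 150 x 200 x 16 mm fixed to the table on the other side from the rest, carrying two clay cups.
- clay_cup1: Grey-brown clay cup on the board, 72 mm across, 100 high; origin at the centre of its underside. Leave alone.
- clay_cup2: Grey-brown clay cup on the board, 68 mm across, 90 high; origin at the centre of its underside. Leave alone.
- flower_pot: Terracotta pot, 90 mm across, 80 high, beside the kiln; origin at the centre of its underside. Leave alone.
- glaze_jar: Green glaze jar, 64 mm across, 90 high, beside the kiln; origin at the centre of its underside. Leave alone.
- slip_bottle: Yellow bottle, 56 mm across, 150 high; origin at the centre of its underside. Leave alone.
- clay_knife: Spatula-like clay knife lying on the table at the left; origin at its underside. Leave alone.
Not all that is in view belongs to the job. What is shaped like the hook but blue or green is not meant.

How it is judged:
By the outcome, as a careful person would: the job done as asked, in the order asked, and still so for the second after the job is handed in, with the robot touching nothing.
It also fails if it takes over 72 s, if anything falls off the work surface, if the arm or the gripper's body presses on something with over 40 N, if the wrist force passes 120 N, or if a joint passes its speed limit or range.

ROBOT

A 7-joint arm with a two-finger parallel gripper is mounted at the origin on the work surface. World frame = base frame: x ahead of the robot, y to its left, z up, the work surface at z = 0. Lengths are in m, angles in rad, forces in N, time in s.
With the tool pointing down it reaches from about 0.4 to 0.85 m from the base axis. Payload 10.4 kg.
Tool frame: the origin (TCP) lies at the very end of the fingers, on their centre line; the grasp point (between the pads) lies 19 mm behind it (manip.grip_point_offset is the distance from the TCP to the grasp point, in m); z points along the fingers, y is the line along which they close (so a half turn about z gives the same grasp; the last joint's range is limited). The gripper opens to 85 mm and grips with 20 to 120 N. Pads are 22 mm wide; open, the fingers measure 114 mm over their backs; the gripper's body (76 mm by 85 mm) begins 54 mm behind the grasp point. The pads swing forward as they close: fully open they stand 13 mm farther back than shut.
Start: joints at [-1.163, 0.332, -0.065, 1.46, 0.022, 1.35, -0.088], TCP at [0.261, 0.568, 0.231] pointing down, gripper open.
Joint ranges: [-2.6, 2.6], [-0.5, 2.12], [-1.47, 1.34], [0.16, 2.42], [-1.27, 4.41], [0.06, 2.06], [-2.6, 2.6]. Speed limits (rad/s): [2.22, 2.22, 2.79, 2.79, 3.14, 3.14, 3.14].

INTERFACE

Orientations are given as a unit quaternion [x, y, z, w].
In Python, from workcell import manip gives the robot as it stands. The module is installed in compiled form; this text tells all that it offers.
- The arm moves only by the shell command python3 -m inch 'ROWS' [OPENING] [FORCE]. ROWS is JSON, a list of rows, each a list of 2 entries, a list of its own where there are three numbers: the shift along the tool's x, y, z each as a share of 0.08 m, from -1 to 1, then the turn, a rotation vector about the tool's x, y, z each as a share of 45 degrees, from -1 to 1. A call has exactly 10 rows; each row is the pose to reach, as a shift and turn from the pose commanded when the call began, along the tool's axes at that moment; what a row does not reach only later rows make up. A row lasts 1/10 s, in which the tool goes at most 50 mm and 8.59 degrees, less where a joint would pass 70% of its speed; a pose out of reach is approached as far as the arm can. A call with a number of a shift or a turn outside -1 to 1 is refused whole. A call with a gripper value outside its range is refused whole. OPENING is the opening, from 0 (shut) to 1 (fully open), set as the call begins (- or left out, the last holds). The fingers move at their own pace and stop on an object; FORCE is the grip in N (left out, the last holds). Time passes only in rows, so rows that repeat a pose let the fingers close, or fill a call up. It gives the time, the measured TCP pose, the force, the opening and the grip force at its end, in the units of the state.
- manip.get_obs(): the state, without advancing time (a new reading comes with each control period).
- manip.camera(name): name is "scene" or "top" or "wrist"; returns the picture (384x512x3 uint8, red, green, blue); there is no depth.
- manip.camera_params(name): a dict with "fov_y" (degrees; the focal length in pixels is half the picture's height over the tangent of half this angle, whatever the lens; pixels are square), "cx", "cy" (the principal point, pixels), "camera_from_world" (4x4, takes a point from world to camera coordinates); the wrist camera has in their place "T_tool_cam" (4x4, takes a point from camera to tool coordinates, whose origin is the TCP and whose axes are the flange's). Camera axes: x right, y up, looking along -z (the intrinsics and any distortion apply to the point x, -y, -z); pixel columns grow to the right and rows downward; lengths in m; the calibration is good to about 2 mm. A picture is of the moment at which its call begins: read the wrist's pose just before it. camera_params takes no time and is no camera call.
- manip.hand_in(): hands the job in; it is judged then, once.
The state is a dict: "clock": time; "joint_pos": joint angles; "joint_velocities": joint speeds; "tau": joint torques, N m; "position": TCP position; "ee_rot": TCP orientation; "ft_force": force on the tool from outside, world axes, zero at the start; "torque": the same for the moment, N m; "grip_width": opening from 0.0 (shut) to 1.0 (fully open); "grasp_force": force on a finger pad.
Only numpy, scipy, OpenCV 4.12 (cv2) and the standard library are available. Lean on these libraries where they do the work, as an engineer would, in place of code of your own. Each camera call takes 0.05 s, during which the arm holds its last target. There are 200 camera calls.

## Working session

There is one attempt and no reset: what is moved stays moved. The work goes in short steps, Python scripts to look and compute and a shell command to move; the robot and the scene stay as the last step left them, time stands still between calls to the robot, and variables do not carry over. Pictures are saved under pics/ and viewed, at most 10 in all, crops included, and the job is handed in when it is done.

```bash
mkdir -p pics
python3 - <<'E'
from workcell import manip
import cv2,numpy as np
o=manip.get_obs();print(o)
for n in("scene","top","wrist"):
    cv2.imwrite(f"pics/{n}0.png",manip.camera(n)[:,:,::-1]);print(n,manip.camera_params(n))
print(manip.grip_point_offset)
a=[cv2.imread(f"pics/{n}0.png") for n in("scene","top")]
E
```

```text
{'clock': 0.0, 'joint_pos': array([-1.16258519,  0.33288414, -0.06470573,  1.46090872,  0.02159772,
        1.34989151, -0.08851507]), 'joint_velocities': array([-1.32958088e-03,  1.19823169e-03,  4.88575500e-04,  2.79719725e-04,
        3.87494863e-05, -3.70833868e-04, -8.24042604e-04]), 'tau': array([ 7.51771531e-04, -6.25458670e+01,  4.95142175e-02, -3.91594040e+01,
        1.62075937e-02,  1.00887546e-02,  4.90549689e-05]), 'position': array([0.26085522, 0.56756588, 0.23052384]), 'ee_rot': array([ 2.13738632e-01,  9.76890634e-01, -6.87714216e-04, -1.20262236e-04]), 'ft_force': array([ 0.63024896, -0.22605567, -0.13646309]), 'torque': array([0.01804811, 0.02162999, 0.00126661]), 'grasp_force': 0.0, 'grip_width': 1.0011662451961452}
scene {'fov_y': 52.63099863214833, 'cx': 254.9343361457184, 'cy': 195.1461480700892, 'camera_from_world': array([[ 0.18698013,  0.98235949, -0.00287319, -0.13300919],
       [-0.71639084,  0.13835634,  0.68384332,  0.26065176],
       [ 0.6721775 , -0.12580679,  0.72962323, -1.59209399],
       [ 0.        ,  0.        ,  0.        ,  1.        ]])}
top {'fov_y': 57.39182983232551, 'cx': 255.49989455653218, 'cy': 190.45352782733718, 'camera_from_world': array([[ 0.02537018, -0.99957475, -0.01437613,  0.01085716],
       [ 0.99609356,  0.02405986,  0.08496316, -0.51392584],
       [-0.08458114, -0.0164755 ,  0.99628038, -1.12801093],
       [ 0.        ,  0.        ,  0.        ,  1.        ]])}
wrist {'fov_y': 70.75710576580258, 'cx': 256.9433912268226, 'cy': 188.41185436492944, 'T_tool_cam': array([[-5.47982409e-04,  9.58916142e-01,  2.83689146e-01,
         7.19811936e-02],
       [ 9.99999798e-01,  6.17031162e-04, -1.54037772e-04,
        -2.10101375e-03],
       [-3.22754350e-04,  2.83689005e-01, -9.58916287e-01,
        -1.42430352e-01],
       [ 0.00000000e+00,  0.00000000e+00,  0.00000000e+00,
         1.00000000e+00]])}
0.0187
```

View pics/scene0.png

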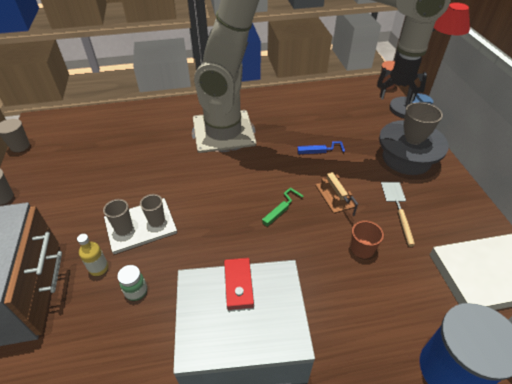

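View pics/top0.png

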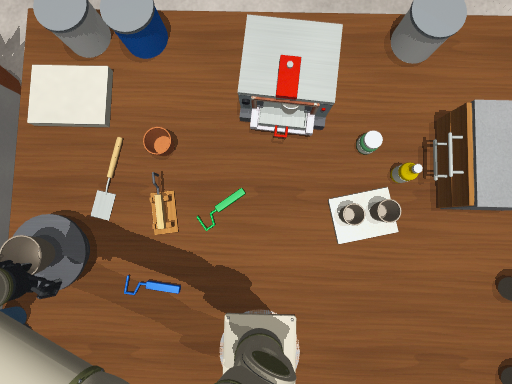

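Top view: the wooden-handled hook lies in the rest at (163,210). Possible mix-ups are the green hook (220,208) and the blue hook (155,287), both wrong colours. The red loop is at (281,132) on the tray front, and the kiln is above it. I'll check the choice in one close crop.

Run:
```python
import cv2,numpy as np
a=cv2.imread("pics/top0.png")
def crop(x,y,w,h,s):
    c=cv2.resize(a[y:y+h,x:x+w],None,fx=s,fy=s,interpolation=cv2.INTER_CUBIC)
    for i in range(0,w,10):
        cv2.line(c,(i*s,0),(i*s,6),(255,255,0),1);cv2.putText(c,str(x+i),(i*s,16),0,.35,(255,255,0),1)
    for i in range(0,h,10):
        cv2.line(c,(0,i*s),(6,i*s),(255,255,0),1);cv2.putText(c,str(y+i),(8,i*s+4),0,.35,(255,255,0),1)
    return c
c1=crop(140,165,50,75,7); c2=crop(235,85,75,65,6)
H=600;o=np.zeros((H,800,3),np.uint8);o[:525,:350]=c1;o[:390,350:800]=c2
cv2.imwrite("pics/crop1.png",o)
```

```text
(no output)
```

View pics/crop1.png

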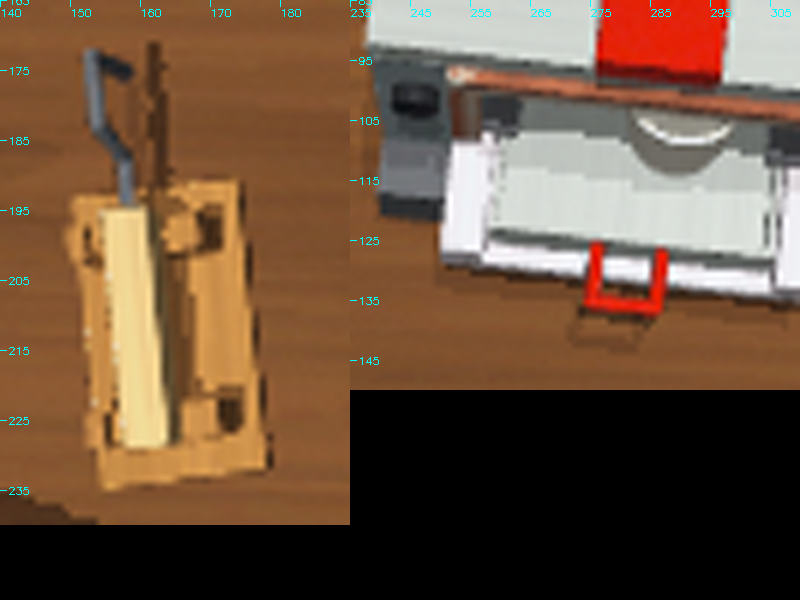

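The crop confirms the choice: a light wooden handle with top corners (155,194.5), (161,194.5), (164,229), (157.5,228.5), and a dark steel bar ending at the down-turn (153,173). The loop's outer bar corners are at about (275.7,135) and (286.2,136).

```bash
cat > h.py <<'E'
import numpy as np,cv2
from workcell import manip
from scipy.spatial.transform import Rotation as R
def cam(n,obs=None):
    p=manip.camera_params(n);f=192/np.tan(np.radians(p["fov_y"])/2)
    if n=="wrist":
        o=obs or manip.get_obs();T=np.eye(4);T[:3,:3]=R.from_quat(o["ee_rot"]).as_matrix();T[:3,3]=o["position"]
        W=T@p["T_tool_cam"]
    else: W=np.linalg.inv(p["camera_from_world"])
    return W,f,p["cx"],p["cy"]
def px2w(c,u,v,z):
    W,f,cx,cy=c;d=W[:3,:3]@np.array([(u-cx)/f,-(v-cy)/f,-1]);o=W[:3,3]
    return o+d*(z-o[2])/d[2]
def w2px(c,P):
    W,f,cx,cy=c;q=np.linalg.inv(W)@np.append(P,1);return cx+f*q[0]/-q[2],cy-f*q[1]/-q[2]
def delta(pos,yawx):
    """shift (tool axes, shares) and turn share to reach TCP pos, tool down with tool x at world yaw yawx"""
    o=manip.get_obs();r=R.from_quat(o["ee_rot"])
    x=np.array([np.cos(yawx),np.sin(yawx),0]);z=np.array([0,0,-1.]);t=R.from_matrix(np.c_[x,np.cross(z,x),z])
    print("shift",(r.inv().apply(np.array(pos)-o["position"])/.08).round(3),"turn",(np.degrees((r.inv()*t).as_rotvec())/45).round(3),"ft",o["ft_force"].round(1),"grip",o["grip_width"])
E
python3 - <<'E'
from h import *
c=cam("top");d=lambda a,b:np.degrees(np.arctan2(*(b-a)[1::-1]))
H=[px2w(c,u,v,.064) for u,v in((154.5,194.2),(160.8,194.2),(163.8,228.6),(157.2,228.3))]
m=sum(H)/4;print("handle",m.round(4),d(H[2],H[1]),d(H[3],H[0]),np.linalg.norm(H[1]-H[2]),np.linalg.norm(H[0]-H[1]))
B=[px2w(c,u,v,.008) for u,v in((150.5,193),(174.2,191),(178.3,231.2),(154.7,234.5))]
print("rest",(sum(B)/4).round(4),d(B[2],B[1]),d(B[3],B[0]))
L=[px2w(c,u,v,.077) for u,v in((275.7,135),(286.2,136.2))];print("loop bar",L,np.linalg.norm(L[0]-L[1]),d(L[1],L[0])-90)
W=[px2w(c,235+u/6-.4,85+v/6-.4,.06) for u,v in((140,263),(425,297))];print("wall yaw",d(W[1],W[0])-90)
K=[px2w(c,u,v,.19) for u,v in((248,15),(342,25))];print(K,d(K[1],K[0])-90)
S=[px2w(c,u,v,.212) for u,v in((279,55),(300,57),(298,98.5),(276.5,97))];print("stop",S,d(S[2],S[1]),d(S[3],S[0]))
o=manip.get_obs();print(R.from_quat(o["ee_rot"]).as_matrix().round(3))
y=np.radians(d((H[2]+H[3])/2,(H[0]+H[1])/2))
for yy in(y,y+np.pi):delta([m[0],m[1],.231],yy)
E
```

```text
handle [0.4367 0.3254 0.064 ] 7.750591423652357 7.383528248664283 0.10901186022264488 0.020041563384799503
rest [0.4347 0.3237 0.008 ] 8.394481401992293 8.685004473772377
loop bar [array([ 0.68623622, -0.03670802,  0.077     ]), array([ 0.68310427, -0.06992103,  0.077     ])] 0.03336034706050021 -5.386996835046702
wall yaw -5.693588350838283
[array([1.01329312, 0.05578088, 0.19      ]), array([ 0.98738732, -0.2181248 ,  0.19      ])] -5.402922423441041
stop [array([ 0.88288861, -0.03619455,  0.212     ]), array([ 0.87812155, -0.09549045,  0.212     ]), array([ 0.75783522, -0.09167327,  0.212     ]), array([ 0.7609238 , -0.03161129,  0.212     ])] -1.817624103438872 -2.1520826938873503
[[-0.909  0.418 -0.   ]
 [ 0.418  0.909 -0.001]
 [-0.    -0.001 -1.   ]]
shift [-3.262e+00 -1.834e+00 -1.000e-03] turn [-0.000e+00  2.000e-03  3.283e+00] ft [0.4 0.5 0.6] grip 0.9956967112739188
shift [-3.262e+00 -1.834e+00 -1.000e-03] turn [-0.001 -0.    -0.717] ft [0.4 0.5 0.6] grip 0.9956967112739188
```

Everything fits: handle 109x20, loop 33 wide, hook yaw about 8°, kiln yaw about -5.4°. Next I move above the hook.

```bash
A='[[[-0.1,-0.05,0],[0,0,0]],[[-0.2,-0.1,0],[0,0,0]],[[-0.3,-0.17,0],[0,0,0]],[[-0.4,-0.22,0],[0,0,0]],[[-0.5,-0.28,0],[0,0,0]],[[-0.6,-0.34,0],[0,0,0]],[[-0.7,-0.39,0],[0,0,0]],[[-0.8,-0.45,0],[0,0,0]],[[-0.9,-0.51,0],[0,0,0]],[[-1,-0.56,0],[0,0,0]]]'; true
python3 -m inch '[[[-0.1,-0.05,0],[0,0,0]],[[-0.2,-0.1,0],[0,0,0]],[[-0.3,-0.17,0],[0,0,0]],[[-0.4,-0.22,0],[0,0,0]],[[-0.5,-0.28,0],[0,0,0]],[[-0.6,-0.34,0],[0,0,0]],[[-0.7,-0.39,0],[0,0,0]],[[-0.8,-0.45,0],[0,0,0]],[[-0.9,-0.51,0],[0,0,0]],[[-1,-0.56,0],[0,0,0]]]' 1
python3 -m inch '[[[-0.1,-0.05,0],[0,0,0]],[[-0.2,-0.1,0],[0,0,0]],[[-0.3,-0.17,0],[0,0,0]],[[-0.4,-0.22,0],[0,0,0]],[[-0.5,-0.28,0],[0,0,0]],[[-0.6,-0.34,0],[0,0,0]],[[-0.7,-0.39,0],[0,0,0]],[[-0.8,-0.45,0],[0,0,0]],[[-0.9,-0.51,0],[0,0,0]],[[-1,-0.56,0],[0,0,0]]]'
python3 -m inch '[[[-0.1,-0.05,0],[0,0,0]],[[-0.2,-0.1,0],[0,0,0]],[[-0.3,-0.17,0],[0,0,0]],[[-0.4,-0.22,0.1],[0,0,0]],[[-0.5,-0.28,0.2],[0,0,0]],[[-0.6,-0.34,0.3],[0,0,0]],[[-0.7,-0.39,0.35],[0,0,0]],[[-0.8,-0.45,0.4],[0,0,0]],[[-0.9,-0.51,0.45],[0,0,0]],[[-1,-0.56,0.5],[0,0,0]]]'
python3 -m inch '[[[-0.1,-0.05,0.1],[0,0,-0.1]],[[-0.2,-0.1,0.2],[0,0,-0.2]],[[-0.26,-0.15,0.3],[0,0,-0.3]],[[-0.26,-0.15,0.4],[0,0,-0.4]],[[-0.26,-0.15,0.5],[0,0,-0.5]],[[-0.26,-0.15,0.5],[0,0,-0.6]],[[-0.26,-0.15,0.5],[0,0,-0.7]],[[-0.26,-0.15,0.5],[0,0,-0.717]],[[-0.26,-0.15,0.5],[0,0,-0.717]],[[-0.26,-0.15,0.5],[0,0,-0.717]]]'
python3 - <<'E'
from h import *
o=manip.get_obs();im=manip.camera("wrist")[:,:,::-1].copy();print(o["position"],o["clock"])
np.savez("obsA.npz",position=o["position"],ee_rot=o["ee_rot"])
c=cam("wrist",o);print([np.round(w2px(c,p),0) for p in([.4367,.3254,.064],[.4347,.3237,.008])])
im=cv2.resize(im,(800,600),interpolation=cv2.INTER_CUBIC)
cv2.imwrite("pics/wA.png",im)
E
```

```text
clock: 1.15
position: [0.3154, 0.4932, 0.2314]
ee_rot: [0.214, 0.977, 0.0, 0.0]
ft_force: [0.8, -0.4, -0.0]
grip_width: 1.001
grasp_force: 0.0
clock: 2.15
position: [0.3694, 0.419, 0.2313]
ee_rot: [0.214, 0.977, 0.0, 0.0]
ft_force: [0.2, 0.6, -0.6]
grip_width: 0.999
grasp_force: 0.0
clock: 3.15
position: [0.4234, 0.345, 0.1911]
ee_rot: [0.214, 0.977, 0.0, 0.0]
ft_force: [0.7, 0.3, -0.1]
grip_width: 1.0
grasp_force: 0.0
clock: 4.15
position: [0.4369, 0.3259, 0.1514]
ee_rot: [-0.065, 0.998, 0.0, 0.0]
ft_force: [0.4, -0.8, 0.0]
grip_width: 1.001
grasp_force: 0.0
[0.43694375 0.3259312  0.1513572 ] 4.15
[array([258., 194.]), array([257., 176.])]
```

View pics/wA.png

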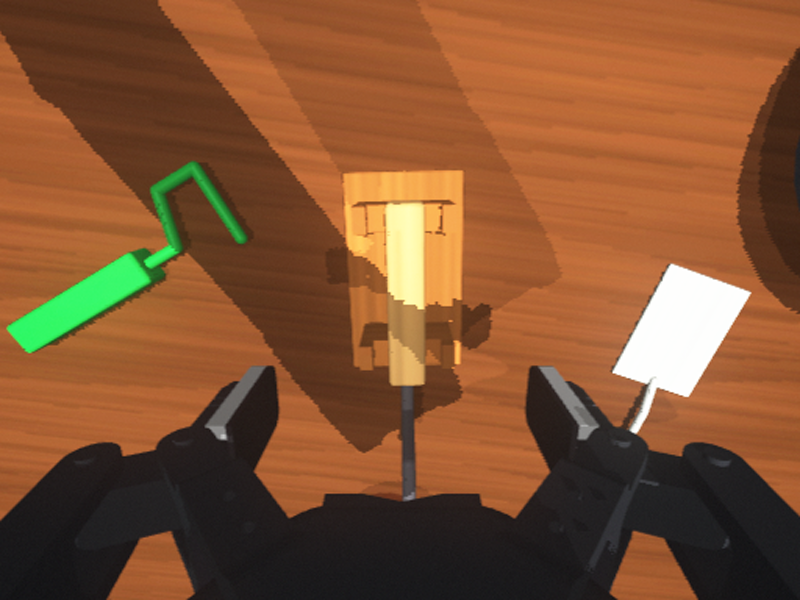

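The wrist view shows the handle between (386,203)/(423,203) and (390,386)/(425,386), with steel bar ahead of it at (408,490). It is aligned with the fingers to within about 1°. The green hook at left is left alone.

Run:
```python
from h import *
o=dict(np.load("obsA.npz"));c=cam("wrist",o);s=1.5625
P=[px2w(c,(u+.5)/s-.5,(v+.5)/s-.5,.064) for u,v in((386,203),(423,203),(425,386),(390,386))]
m=sum(P)/4;a=(P[2]+P[3]-P[0]-P[1])/2;y=np.arctan2(a[1],a[0]);print(m,np.degrees(y),np.linalg.norm(a),np.linalg.norm(P[0]-P[1]))
b=px2w(c,(408)/s,490/s,.088);print(b)
delta([m[0],m[1],.034],y+np.pi)
```

```text
[0.43517315 0.32633076 0.064     ] 8.51166782714305 0.10871154187012114 0.01972080664188468
[0.54370099 0.34187927 0.088     ]
shift [0.021 0.007 1.467] turn [ 0.     0.    -0.023] ft [ 0.3 -0.2 -0.8] grip 0.99879366767289
```

```bash
python3 -m inch '[[[0.01,0,0.1],[0,0,-0.02]],[[0.02,0.01,0.2],[0,0,-0.02]],[[0.02,0.01,0.3],[0,0,-0.02]],[[0.02,0.01,0.4],[0,0,-0.02]],[[0.02,0.01,0.5],[0,0,-0.02]],[[0.02,0.01,0.6],[0,0,-0.02]],[[0.02,0.01,0.7],[0,0,-0.02]],[[0.02,0.01,0.8],[0,0,-0.02]],[[0.02,0.01,0.9],[0,0,-0.02]],[[0.02,0.01,1],[0,0,-0.02]]]' 1 80
python3 -m inch '[[[0,0,0.1],[0,0,0]],[[0,0,0.2],[0,0,0]],[[0,0,0.3],[0,0,0]],[[0,0,0.38],[0,0,0]],[[0,0,0.44],[0,0,0]],[[0,0,0.48],[0,0,0]],[[0,0,0.49],[0,0,0]],[[0,0,0.49],[0,0,0]],[[0,0,0.49],[0,0,0]],[[0,0,0.49],[0,0,0]]]'
python3 -m inch '[[[0,0,0],[0,0,0]],[[0,0,0],[0,0,0]],[[0,0,0],[0,0,0]],[[0,0,0],[0,0,0]],[[0,0,0],[0,0,0]],[[0,0,0],[0,0,0]],[[0,0,0],[0,0,0]],[[0,0,0],[0,0,0]],[[0,0,0],[0,0,0]],[[0,0,0],[0,0,0]]]' 0 100
python3 - <<'E'
from h import *
o=manip.get_obs();print(o["position"],o["ee_rot"],o["ft_force"],o["torque"])
E
```

```text
clock: 5.2
position: [0.4352, 0.3266, 0.0707]
ee_rot: [-0.074, 0.997, 0.0, 0.0]
ft_force: [-0.3, 0.1, 0.1]
grip_width: 1.0
grasp_force: 0.0
clock: 6.2
position: [0.4353, 0.3267, 0.0324]
ee_rot: [-0.074, 0.997, 0.0, 0.0]
ft_force: [-1.0, -0.3, -1.0]
grip_width: 0.999
grasp_force: 0.0
clock: 7.2
position: [0.4353, 0.3268, 0.0324]
ee_rot: [-0.074, 0.997, 0.0, 0.0]
ft_force: [-1.0, -0.3, 5.2]
grip_width: 0.242
grasp_force: 98.0
[0.43528734 0.32678625 0.0324238 ] [-7.39788174e-02  9.97259772e-01  2.13216279e-04  1.91773450e-04] [-0.9768611  -0.28683557  5.22599383] [-0.12138364  0.20366958 -0.0294945 ]
```

```bash
python3 -m inch '[[[0,0,-0.05],[0,0,0]],[[0,0,-0.12],[0,0,0]],[[0,0,-0.2],[0,0,0]],[[0,0,-0.3],[0,0,0]],[[0,0,-0.42],[0,0,0]],[[0,0,-0.54],[0,0,0]],[[0,0,-0.66],[0,0,0]],[[0,0,-0.78],[0,0,0]],[[0,0,-0.9],[0,0,0]],[[0,0,-1],[0,0,0]]]'
python3 - <<'E'
from h import *
o=manip.get_obs();print(o["position"],o["joint_pos"],o["ft_force"])
delta([.5826,-.0437,.122],np.radians(174.6))
E
```

```text
clock: 8.2
position: [0.4352, 0.3267, 0.1131]
ee_rot: [-0.074, 0.997, 0.0, 0.0]
ft_force: [-0.9, -0.6, -2.8]
grip_width: 0.243
grasp_force: 97.7
[0.43524545 0.32668701 0.11313213] [-0.76831605  0.25301658  0.04623804  1.82182724 -0.01329726  1.06647962
  1.0017251 ] [-0.92633238 -0.61187424 -2.81833622]
shift [-1.139 -4.851 -0.112] turn [0.001 0.    0.309] ft [-0.9 -0.6 -2.8] grip 0.2434897256508196
```

```bash
python3 -m inch '[[[-0.02,-0.05,-0.01],[0,0,0]],[[-0.04,-0.13,-0.02],[0,0,0]],[[-0.06,-0.23,-0.04],[0,0,0]],[[-0.1,-0.34,-0.05],[0,0,0]],[[-0.13,-0.45,-0.06],[0,0,0]],[[-0.16,-0.56,-0.08],[0,0,0]],[[-0.19,-0.67,-0.1],[0,0,0]],[[-0.22,-0.78,-0.11],[0,0,0]],[[-0.25,-0.89,-0.11],[0,0,0]],[[-0.28,-1,-0.11],[0,0,0]]]'
python3 -m inch '[[[-0.03,-0.1,0],[0,0,0]],[[-0.06,-0.2,0],[0,0,0]],[[-0.09,-0.3,0],[0,0,0]],[[-0.12,-0.4,0],[0,0,0]],[[-0.15,-0.5,0],[0,0,0]],[[-0.18,-0.6,0],[0,0,0]],[[-0.21,-0.7,0],[0,0,0]],[[-0.24,-0.8,0],[0,0,0]],[[-0.27,-0.9,0],[0,0,0]],[[-0.3,-1,0],[0,0,0]]]'
python3 -m inch '[[[-0.03,-0.1,0],[0,0,0]],[[-0.06,-0.2,0],[0,0,0]],[[-0.09,-0.3,0],[0,0,0]],[[-0.12,-0.4,0],[0,0,0]],[[-0.15,-0.5,0],[0,0,0]],[[-0.18,-0.6,0],[0,0,0]],[[-0.21,-0.7,0],[0,0,0]],[[-0.24,-0.8,0],[0,0,0]],[[-0.27,-0.9,0],[0,0,0]],[[-0.3,-1,0],[0,0,0]]]'
python3 -m inch '[[[-0.03,-0.1,0],[0,0,0]],[[-0.06,-0.2,0],[0,0,0]],[[-0.09,-0.3,0],[0,0,0]],[[-0.12,-0.4,0],[0,0,0]],[[-0.15,-0.5,0],[0,0,0]],[[-0.18,-0.6,0],[0,0,0]],[[-0.2,-0.7,0],[0,0,0]],[[-0.22,-0.8,0],[0,0,0]],[[-0.25,-0.9,0],[0,0,0]],[[-0.26,-1,0],[0,0,0]]]'
python3 -m inch '[[[0,-0.1,0],[0,0,0.03]],[[0,-0.2,0],[0,0,0.08]],[[0,-0.3,0],[0,0,0.13]],[[0,-0.4,0],[0,0,0.18]],[[0,-0.52,0],[0,0,0.23]],[[0,-0.63,0],[0,0,0.28]],[[0,-0.73,0],[0,0,0.309]],[[0,-0.81,0],[0,0,0.309]],[[0,-0.85,0],[0,0,0.309]],[[0,-0.85,0],[0,0,0.309]]]'
python3 - <<'E'
from h import *
o=manip.get_obs();print(o["position"],o["ft_force"],np.degrees(R.from_quat(o["ee_rot"]).as_euler("xyz")))
delta([.5826,-.0437,.122],np.radians(174.6))
im=manip.camera("top")[:,:,::-1].copy();im2=manip.camera("scene")[:,:,::-1].copy()
r=lambda i,x,y,w,h,s:cv2.resize(i[y:y+h,x:x+w],None,fx=s,fy=s,interpolation=cv2.INTER_CUBIC)
O=np.zeros((540,800,3),np.uint8);O[:540,:480]=r(im,240,90,80,90,6);O[:300,480:]=r(im2,160,130,160,150,2)
print(w2px(cam("top"),[.7021,-.055,.077]))
cv2.imwrite("pics/B.png",O)
E
```

```text
clock: 9.2
position: [0.4694, 0.2501, 0.1209]
ee_rot: [-0.074, 0.997, 0.0, 0.0]
ft_force: [-0.7, -0.6, -1.2]
grip_width: 0.243
grasp_force: 97.7
clock: 10.2
position: [0.5049, 0.1745, 0.1209]
ee_rot: [-0.074, 0.997, 0.0, 0.0]
ft_force: [-0.2, 0.3, -1.5]
grip_width: 0.244
grasp_force: 97.7
clock: 11.2
position: [0.5404, 0.099, 0.1209]
ee_rot: [-0.074, 0.997, 0.0, -0.0]
ft_force: [-0.8, -0.8, -1.7]
grip_width: 0.245
grasp_force: 97.7
clock: 12.2
position: [0.5729, 0.0229, 0.1209]
ee_rot: [-0.074, 0.997, 0.0, 0.0]
ft_force: [0.2, -0.6, -1.5]
grip_width: 0.243
grasp_force: 97.7
clock: 13.2
position: [0.5826, -0.0442, 0.1209]
ee_rot: [0.047, 0.999, -0.0, -0.0]
ft_force: [0.5, -0.4, -1.1]
grip_width: 0.238
grasp_force: 97.7
[ 0.5825786  -0.04419811  0.12085524] [ 0.46819297 -0.39014914 -1.10579469] [-1.79998321e+02 -2.50159928e-03  1.74565899e+02]
shift [ 0.     0.006 -0.014] turn [-0.    -0.    -0.001] ft [ 0.5 -0.4 -1.1] grip 0.2377870067026574
(np.float64(281.58715141836484), np.float64(130.19678232317762))
```

View pics/B.png

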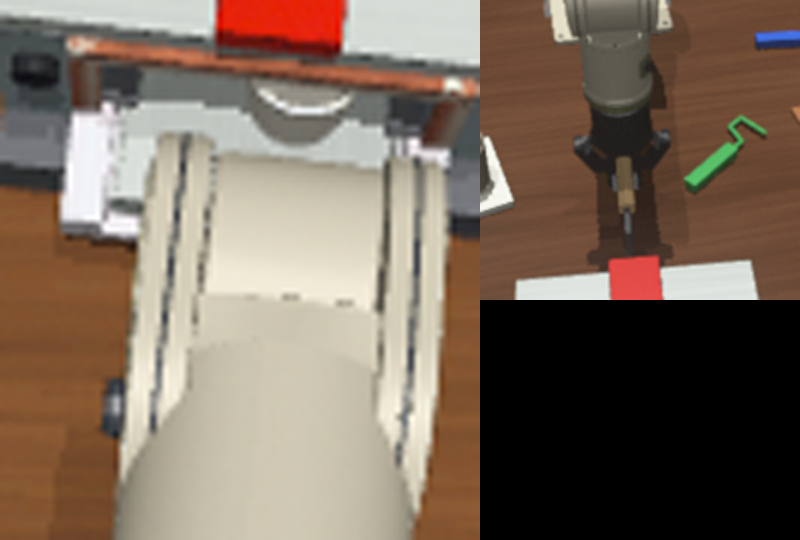

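```bash
python3 - <<'E'
from h import *
c=cam("scene");o=manip.get_obs();t=R.from_euler("z",-5.43,degrees=True)
for l in([.055,0,.012],[.09,0,.036],[.105,0,.036]):print(l,np.round(w2px(c,o["position"]+[0,0,.0195]+t.apply(l)),1))
E
python3 -m inch '[[[0,0,0.04],[0,0,0]],[[0,0,0.1],[0,0,0]],[[0,0,0.18],[0,0,0]],[[0,0,0.26],[0,0,0]],[[0,0,0.34],[0,0,0]],[[0,0,0.41],[0,0,0]],[[0,0,0.46],[0,0,0]],[[0,0,0.5],[0,0,0]],[[0,0,0.52],[0,0,0]],[[0,0,0.53],[0,0,0]]]'
```

```text
[0.055, 0, 0.012] [231.9 231.7]
[0.09, 0, 0.036] [232.2 236.7]
[0.105, 0, 0.036] [232.5 241.3]
clock: 14.3
position: [0.5826, -0.0437, 0.0784]
ee_rot: [0.047, 0.999, 0.0, 0.0]
ft_force: [-0.3, 0.0, -1.6]
grip_width: 0.244
grasp_force: 97.7
```

```bash
python3 -m inch '[[[0,0,0.02],[0,0,0]],[[0,0,0.05],[0,0,0]],[[0,0,0.08],[0,0,0]],[[0,0,0.11],[0,0,0]],[[0,0,0.14],[0,0,0]],[[0,0,0.17],[0,0,0]],[[0,0,0.2],[0,0,0]],[[0,0,0.21],[0,0,0]],[[0,0,0.22],[0,0,0]],[[0,0,0.22],[0,0,0]]]'
python3 -m inch '[[[0.01,0,0],[0,0,0]],[[0.03,0,0],[0,0,0]],[[0.05,0,0],[0,0,0]],[[0.08,0,0],[0,0,0]],[[0.11,0,0],[0,0,0]],[[0.14,0,0],[0,0,0]],[[0.17,0,0],[0,0,0]],[[0.2,0,0],[0,0,0]],[[0.22,0,0],[0,0,0]],[[0.24,0,0],[0,0,0]]]'
python3 - <<'E'
from h import *
o=manip.get_obs();print(o["position"],o["ft_force"],o["torque"])
im=manip.camera("top")[:,:,::-1];im2=manip.camera("scene")[:,:,::-1]
cv2.imwrite("pics/t1.png",im);cv2.imwrite("pics/s1.png",im2)
E
```

```text
clock: 15.3
position: [0.5825, -0.0437, 0.0608]
ee_rot: [0.047, 0.999, 0.0, -0.0]
ft_force: [0.3, 0.5, -1.2]
grip_width: 0.242
grasp_force: 97.7
clock: 16.3
position: [0.5637, -0.0419, 0.0611]
ee_rot: [0.047, 0.999, 0.0, 0.0]
ft_force: [4.1, -0.0, -1.5]
grip_width: 0.239
grasp_force: 97.8
[ 0.56365369 -0.04188213  0.06106492] [ 4.05235426 -0.02836058 -1.46170658] [-0.07453919 -0.79247997  0.06745855]
```

```bash
python3 -m inch '[[[0.03,0,0],[0,0,0]],[[0.06,0,0],[0,0,0]],[[0.1,0,0],[0,0,0]],[[0.14,0,0],[0,0,0]],[[0.18,0,0],[0,0,0]],[[0.22,0,0],[0,0,0]],[[0.26,0,0],[0,0,0]],[[0.3,0,0],[0,0,0]],[[0.32,0,0],[0,0,0]],[[0.34,0,0],[0,0,0]]]'
python3 -m inch '[[[0.006,0,0],[0,0,0]],[[0.012,0,0],[0,0,0]],[[0.018,0,0],[0,0,0]],[[0.024,0,0],[0,0,0]],[[0.03,0,0],[0,0,0]],[[0.036,0,0],[0,0,0]],[[0.042,0,0],[0,0,0]],[[0.048,0,0],[0,0,0]],[[0.054,0,0],[0,0,0]],[[0.06,0,0],[0,0,0]]]'
```

```text
clock: 17.4
position: [0.5363, -0.0393, 0.0609]
ee_rot: [0.047, 0.999, 0.0, 0.0]
ft_force: [5.0, -0.2, -1.7]
grip_width: 0.243
grasp_force: 97.8
clock: 18.4
position: [0.5316, -0.0389, 0.0609]
ee_rot: [0.047, 0.999, 0.0, 0.0]
ft_force: [4.9, -0.0, -1.6]
grip_width: 0.244
grasp_force: 97.8
```

```bash
cat > ok.py <<'E'
from h import *
import sys
o=manip.get_obs();f=o["ft_force"];print("pull",f@np.array([.9955,-.0945,0]));sys.exit(int(f[0]>6.5))
E
python3 -m inch '[[[0.006,0,0],[0,0,0]],[[0.012,0,0],[0,0,0]],[[0.018,0,0],[0,0,0]],[[0.024,0,0],[0,0,0]],[[0.03,0,0],[0,0,0]],[[0.036,0,0],[0,0,0]],[[0.042,0,0],[0,0,0]],[[0.048,0,0],[0,0,0]],[[0.054,0,0],[0,0,0]],[[0.06,0,0],[0,0,0]]]' && python3 ok.py &&
python3 -m inch '[[[0.006,0,0],[0,0,0]],[[0.012,0,0],[0,0,0]],[[0.018,0,0],[0,0,0]],[[0.024,0,0],[0,0,0]],[[0.03,0,0],[0,0,0]],[[0.036,0,0],[0,0,0]],[[0.042,0,0],[0,0,0]],[[0.048,0,0],[0,0,0]],[[0.054,0,0],[0,0,0]],[[0.06,0,0],[0,0,0]]]' && python3 ok.py &&
python3 -m inch '[[[0.006,0,0],[0,0,0]],[[0.012,0,0],[0,0,0]],[[0.018,0,0],[0,0,0]],[[0.024,0,0],[0,0,0]],[[0.03,0,0],[0,0,0]],[[0.036,0,0],[0,0,0]],[[0.042,0,0],[0,0,0]],[[0.048,0,0],[0,0,0]],[[0.054,0,0],[0,0,0]],[[0.06,0,0],[0,0,0]]]' && python3 ok.py &&
python3 -m inch '[[[0.006,0,0],[0,0,0]],[[0.012,0,0],[0,0,0]],[[0.018,0,0],[0,0,0]],[[0.024,0,0],[0,0,0]],[[0.03,0,0],[0,0,0]],[[0.036,0,0],[0,0,0]],[[0.042,0,0],[0,0,0]],[[0.048,0,0],[0,0,0]],[[0.054,0,0],[0,0,0]],[[0.06,0,0],[0,0,0]]]' && python3 ok.py
```

```text
clock: 19.4
position: [0.5268, -0.0384, 0.0609]
ee_rot: [0.047, 0.999, 0.0, 0.0]
ft_force: [4.2, -0.3, -2.5]
grip_width: 0.244
grasp_force: 97.8
pull 4.213117383339469
clock: 20.4
position: [0.522, -0.038, 0.0609]
ee_rot: [0.047, 0.999, 0.0, -0.0]
ft_force: [5.0, -1.6, -1.9]
grip_width: 0.241
grasp_force: 97.8
pull 5.0929567776653055
clock: 21.4
position: [0.5172, -0.0375, 0.0609]
ee_rot: [0.047, 0.999, 0.0, 0.0]
ft_force: [5.2, -0.2, -1.7]
grip_width: 0.241
grasp_force: 97.8
pull 5.246217586308629
clock: 22.4
position: [0.5125, -0.0371, 0.0609]
ee_rot: [0.047, 0.999, 0.0, 0.0]
ft_force: [4.8, 0.6, -1.3]
grip_width: 0.241
grasp_force: 97.8
pull 4.774138171719431
```

Steady friction of about 4.8 N, no stop yet after roughly 60 mm.

```bash
python3 -m inch '[[[0.006,0,0],[0,0,0]],[[0.012,0,0],[0,0,0]],[[0.018,0,0],[0,0,0]],[[0.024,0,0],[0,0,0]],[[0.03,0,0],[0,0,0]],[[0.036,0,0],[0,0,0]],[[0.042,0,0],[0,0,0]],[[0.048,0,0],[0,0,0]],[[0.054,0,0],[0,0,0]],[[0.06,0,0],[0,0,0]]]' && python3 ok.py &&
python3 -m inch '[[[0.006,0,0],[0,0,0]],[[0.012,0,0],[0,0,0]],[[0.018,0,0],[0,0,0]],[[0.024,0,0],[0,0,0]],[[0.03,0,0],[0,0,0]],[[0.036,0,0],[0,0,0]],[[0.042,0,0],[0,0,0]],[[0.048,0,0],[0,0,0]],[[0.054,0,0],[0,0,0]],[[0.06,0,0],[0,0,0]]]' && python3 ok.py &&
python3 -m inch '[[[0.006,0,0],[0,0,0]],[[0.012,0,0],[0,0,0]],[[0.018,0,0],[0,0,0]],[[0.024,0,0],[0,0,0]],[[0.03,0,0],[0,0,0]],[[0.036,0,0],[0,0,0]],[[0.042,0,0],[0,0,0]],[[0.048,0,0],[0,0,0]],[[0.054,0,0],[0,0,0]],[[0.06,0,0],[0,0,0]]]' && python3 ok.py &&
python3 -m inch '[[[0.006,0,0],[0,0,0]],[[0.012,0,0],[0,0,0]],[[0.018,0,0],[0,0,0]],[[0.024,0,0],[0,0,0]],[[0.03,0,0],[0,0,0]],[[0.036,0,0],[0,0,0]],[[0.042,0,0],[0,0,0]],[[0.048,0,0],[0,0,0]],[[0.054,0,0],[0,0,0]],[[0.06,0,0],[0,0,0]]]' && python3 ok.py &&
python3 -m inch '[[[0.006,0,0],[0,0,0]],[[0.012,0,0],[0,0,0]],[[0.018,0,0],[0,0,0]],[[0.024,0,0],[0,0,0]],[[0.03,0,0],[0,0,0]],[[0.036,0,0],[0,0,0]],[[0.042,0,0],[0,0,0]],[[0.048,0,0],[0,0,0]],[[0.054,0,0],[0,0,0]],[[0.06,0,0],[0,0,0]]]' && python3 ok.py &&
python3 -m inch '[[[0.006,0,0],[0,0,0]],[[0.012,0,0],[0,0,0]],[[0.018,0,0],[0,0,0]],[[0.024,0,0],[0,0,0]],[[0.03,0,0],[0,0,0]],[[0.036,0,0],[0,0,0]],[[0.042,0,0],[0,0,0]],[[0.048,0,0],[0,0,0]],[[0.054,0,0],[0,0,0]],[[0.06,0,0],[0,0,0]]]' && python3 ok.py
```

```text
clock: 23.4
position: [0.5076, -0.0366, 0.0609]
ee_rot: [0.047, 0.999, 0.0, -0.0]
ft_force: [5.3, -1.0, -2.1]
grip_width: 0.243
grasp_force: 97.8
pull 5.32318527951233
clock: 24.4
position: [0.5029, -0.0361, 0.0609]
ee_rot: [0.047, 0.999, 0.0, 0.0]
ft_force: [4.7, -0.1, -1.7]
grip_width: 0.24
grasp_force: 97.8
pull 4.6992863219335925
clock: 25.4
position: [0.4981, -0.0357, 0.0609]
ee_rot: [0.047, 0.999, 0.0, -0.0]
ft_force: [4.8, -0.2, -2.0]
grip_width: 0.246
grasp_force: 97.8
pull 4.837702333157529
clock: 26.4
position: [0.4933, -0.0352, 0.0609]
ee_rot: [0.047, 0.999, 0.0, 0.0]
ft_force: [4.9, -1.3, -1.5]
grip_width: 0.24
grasp_force: 97.8
pull 5.027804427945156
clock: 27.4
position: [0.4885, -0.0348, 0.0609]
ee_rot: [0.047, 0.999, 0.0, -0.0]
ft_force: [4.7, 0.5, -1.9]
grip_width: 0.243
grasp_force: 97.8
pull 4.652803397431619
clock: 28.4
position: [0.4838, -0.0343, 0.0609]
ee_rot: [0.047, 0.999, 0.0, 0.0]
ft_force: [5.2, -0.6, -1.4]
grip_width: 0.238
grasp_force: 97.8
pull 5.2477789571246465
```

```bash
python3 -m inch '[[[0.006,0,0],[0,0,0]],[[0.012,0,0],[0,0,0]],[[0.018,0,0],[0,0,0]],[[0.024,0,0],[0,0,0]],[[0.03,0,0],[0,0,0]],[[0.036,0,0],[0,0,0]],[[0.042,0,0],[0,0,0]],[[0.048,0,0],[0,0,0]],[[0.054,0,0],[0,0,0]],[[0.06,0,0],[0,0,0]]]' && python3 ok.py &&
python3 -m inch '[[[0.006,0,0],[0,0,0]],[[0.012,0,0],[0,0,0]],[[0.018,0,0],[0,0,0]],[[0.024,0,0],[0,0,0]],[[0.03,0,0],[0,0,0]],[[0.036,0,0],[0,0,0]],[[0.042,0,0],[0,0,0]],[[0.048,0,0],[0,0,0]],[[0.054,0,0],[0,0,0]],[[0.06,0,0],[0,0,0]]]' && python3 ok.py &&
python3 -m inch '[[[0.006,0,0],[0,0,0]],[[0.012,0,0],[0,0,0]],[[0.018,0,0],[0,0,0]],[[0.024,0,0],[0,0,0]],[[0.03,0,0],[0,0,0]],[[0.036,0,0],[0,0,0]],[[0.042,0,0],[0,0,0]],[[0.048,0,0],[0,0,0]],[[0.054,0,0],[0,0,0]],[[0.06,0,0],[0,0,0]]]' && python3 ok.py &&
python3 -m inch '[[[0.006,0,0],[0,0,0]],[[0.012,0,0],[0,0,0]],[[0.018,0,0],[0,0,0]],[[0.024,0,0],[0,0,0]],[[0.03,0,0],[0,0,0]],[[0.036,0,0],[0,0,0]],[[0.042,0,0],[0,0,0]],[[0.048,0,0],[0,0,0]],[[0.054,0,0],[0,0,0]],[[0.06,0,0],[0,0,0]]]' && python3 ok.py
```

```text
clock: 29.4
position: [0.479, -0.0339, 0.0609]
ee_rot: [0.047, 0.999, 0.0, 0.0]
ft_force: [4.8, -2.0, -2.2]
grip_width: 0.24
grasp_force: 97.8
pull 4.927710338127731
clock: 30.4
position: [0.4742, -0.0334, 0.0609]
ee_rot: [0.047, 0.999, 0.0, 0.0]
ft_force: [4.4, -0.5, -0.9]
grip_width: 0.245
grasp_force: 97.8
pull 4.476395195669778
clock: 31.4
position: [0.4705, -0.0331, 0.0612]
ee_rot: [0.047, 0.999, 0.0, 0.001]
ft_force: [9.3, -1.6, -4.4]
grip_width: 0.246
grasp_force: 97.8
pull 9.439823457640387
```

The stop is felt at about 101 mm, with around 4.5 N on it. I'll ease on about 5.5 N more and hold.

```bash
python3 -m inch '[[[0.006,0,0],[0,0,0]],[[0.012,0,0],[0,0,0]],[[0.018,0,0],[0,0,0]],[[0.024,0,0],[0,0,0]],[[0.03,0,0],[0,0,0]],[[0.036,0,0],[0,0,0]],[[0.038,0,0],[0,0,0]],[[0.038,0,0],[0,0,0]],[[0.038,0,0],[0,0,0]],[[0.038,0,0],[0,0,0]]]' ; python3 ok.py
```

```text
clock: 32.4
position: [0.4687, -0.0329, 0.0618]
ee_rot: [0.047, 0.999, 0.0, 0.002]
ft_force: [14.2, -0.8, -3.1]
grip_width: 0.244
grasp_force: 97.8
pull 14.22491393644679
```

```bash
python3 -m inch '[[[0.002,0,0],[0,0,0]],[[0.003,0,0],[0,0,0]],[[0.003,0,0],[0,0,0]],[[0.003,0,0],[0,0,0]],[[0.003,0,0],[0,0,0]],[[0.003,0,0],[0,0,0]],[[0.003,0,0],[0,0,0]],[[0.003,0,0],[0,0,0]],[[0.003,0,0],[0,0,0]],[[0.003,0,0],[0,0,0]]]' ; python3 ok.py
python3 -m inch '[[[0,0,0],[0,0,0]],[[0,0,0],[0,0,0]],[[0,0,0],[0,0,0]],[[0,0,0],[0,0,0]],[[-0.02,0,0],[0,0,0]],[[-0.05,0,0],[0,0,0]],[[-0.09,0,0],[0,0,0]],[[-0.13,0,0],[0,0,0]],[[-0.155,0,0],[0,0,0]],[[-0.155,0,0],[0,0,0]]]' ; python3 ok.py
python3 -c "
from h import *
print(manip.get_obs()['position'])
cv2.imwrite('pics/t2.png',manip.camera('top')[:,:,::-1]);cv2.imwrite('pics/s2.png',manip.camera('scene')[:,:,::-1])"
```

```text
clock: 33.4
position: [0.4686, -0.0329, 0.0618]
ee_rot: [0.047, 0.999, 0.0, 0.003]
ft_force: [12.8, -1.3, -3.0]
grip_width: 0.245
grasp_force: 97.8
pull 12.817249720304337
clock: 34.4
position: [0.4783, -0.0338, 0.0606]
ee_rot: [0.047, 0.999, -0.0, -0.0]
ft_force: [-0.7, 0.4, -1.2]
grip_width: 0.243
grasp_force: 98.0
pull -0.7452747669745057
[ 0.4783153  -0.03381887  0.06064837]
```

```bash
python3 -m inch '[[[0,0,-0.05],[0,0,0]],[[0,0,-0.12],[0,0,0]],[[0,0,-0.2],[0,0,0]],[[0,0,-0.28],[0,0,0]],[[0,0,-0.36],[0,0,0]],[[0,0,-0.44],[0,0,0]],[[0,0,-0.52],[0,0,0]],[[0,0,-0.6],[0,0,0]],[[0,0,-0.68],[0,0,0]],[[0,0,-0.75],[0,0,0]]]'
python3 - <<'E'
from h import *
o=manip.get_obs();print(o["position"],o["ft_force"])
delta([.4353,.3268,.1204],np.radians(188.5))
im=manip.camera("top")[:,:,::-1].copy();w=manip.camera("wrist")[:,:,::-1].copy()
cv2.imwrite("pics/w3.png",w)
O=np.zeros((480,800,3),np.uint8);O[:480,:400]=cv2.resize(im[80:200,235:335],(400,480),interpolation=cv2.INTER_CUBIC);O[:300,400:]=cv2.resize(w,(400,300));cv2.imwrite("pics/C.png",O)
E
```

```text
clock: 35.5
position: [0.4786, -0.0338, 0.1215]
ee_rot: [0.047, 0.999, 0.0, 0.0]
ft_force: [-0.3, 0.4, -1.3]
grip_width: 0.242
grasp_force: 98.0
[ 0.47861746 -0.03384812  0.12147286] [-0.33428534  0.35004885 -1.32998608]
shift [0.965 4.437 0.014] turn [ 0.     0.    -0.309] ft [-0.3  0.4 -1.3] grip 0.24242285084881382
```

View pics/C.png

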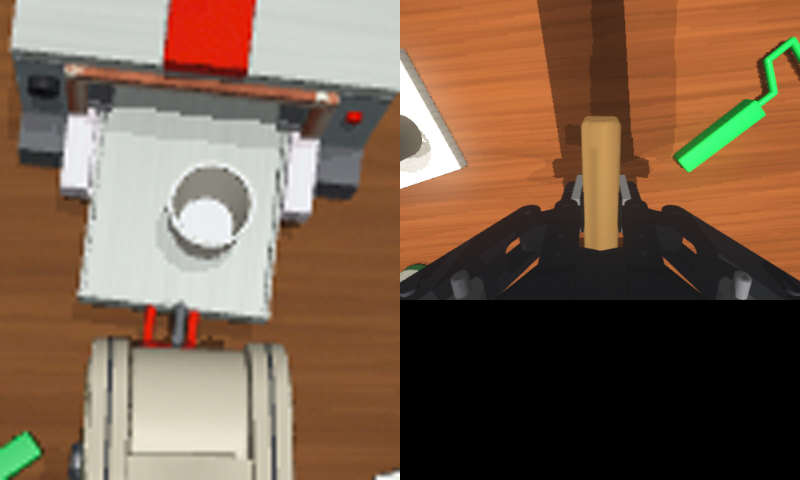

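The tray is out with the cup upright at (210,215 in the crop), and the hook is clear of the loop. Next I check whether the hook slipped in the grip.

Run:
```python
from h import *
c=cam("wrist");o=manip.get_obs();r=R.from_quat(o["ee_rot"])
# tool coordinates: tool x=-hook x, z=down
for x,z in((-.055,.012),(-.055,-.012),(0,.012),(-.03,.012)):
    for y in(-.011,.011):print((x,y,z),np.round(w2px(c,o["position"]+r.apply([-x,y,-.0196-z])),1))
w=cv2.imread("pics/w3.png")[135:335,206:306]
cv2.imwrite("pics/D.png",cv2.resize(w,None,fx=3,fy=3,interpolation=cv2.INTER_CUBIC))
```

```text
(-0.055, -0.011, 0.012) [235.2 153.2]
(-0.055, 0.011, 0.012) [288.7 153.2]
(-0.055, -0.011, -0.012) [238.9 145.5]
(-0.055, 0.011, -0.012) [283.2 145.5]
(0, -0.011, 0.012) [237.9 269.9]
(0, 0.011, 0.012) [284.8 269.9]
(-0.03, -0.011, 0.012) [236.5 210.1]
(-0.03, 0.011, 0.012) [286.8 210. ]
```

View pics/D.png

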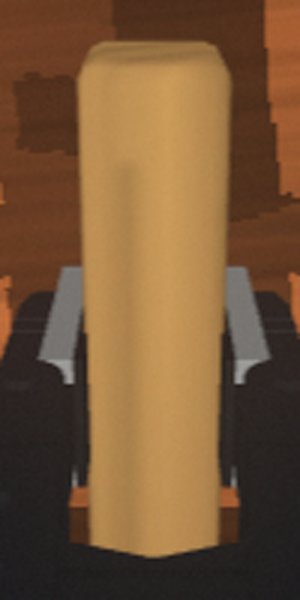

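Edges sit about 3 px lower than predicted, meaning a slip of about 1 mm along the handle and no tilt. I carry it back, placing 1 mm further back.

```bash
python3 -m inch '[[[0.04,0.05,0],[0,0,0]],[[0.09,0.13,0],[0,0,0]],[[0.14,0.23,0],[0,0,0]],[[0.19,0.34,0],[0,0,0]],[[0.24,0.45,0],[0,0,0]],[[0.29,0.56,0],[0,0,0]],[[0.34,0.67,0],[0,0,0]],[[0.37,0.78,0],[0,0,0]],[[0.39,0.89,0],[0,0,0]],[[0.4,1,0],[0,0,0]]]'
python3 -m inch '[[[0.02,0.1,0],[0,0,0]],[[0.04,0.2,0],[0,0,0]],[[0.06,0.3,0],[0,0,0]],[[0.08,0.4,0],[0,0,0]],[[0.1,0.5,0],[0,0,0]],[[0.12,0.6,0],[0,0,0]],[[0.14,0.7,0],[0,0,0]],[[0.16,0.8,0],[0,0,0]],[[0.18,0.9,0],[0,0,0]],[[0.2,1,0],[0,0,0]]]'
python3 -m inch '[[[0.02,0.1,0],[0,0,0]],[[0.04,0.2,0],[0,0,0]],[[0.06,0.3,0],[0,0,0]],[[0.08,0.4,0],[0,0,0]],[[0.1,0.5,0],[0,0,0]],[[0.12,0.6,0],[0,0,0]],[[0.14,0.7,0],[0,0,0]],[[0.16,0.8,0],[0,0,0]],[[0.18,0.9,0],[0,0,0]],[[0.2,1,0],[0,0,0]]]'
python3 -m inch '[[[0.02,0.1,0],[0,0,0]],[[0.04,0.2,0],[0,0,0]],[[0.06,0.3,0],[0,0,0]],[[0.08,0.4,0],[0,0,0]],[[0.1,0.5,0],[0,0,0]],[[0.12,0.6,0],[0,0,0]],[[0.14,0.7,0],[0,0,0]],[[0.16,0.8,0],[0,0,0]],[[0.17,0.9,0],[0,0,0]],[[0.175,1,0],[0,0,0]]]'
python3 -m inch '[[[0,0.1,0],[0,0,-0.04]],[[0,0.18,0],[0,0,-0.09]],[[0,0.25,0],[0,0,-0.14]],[[0,0.32,0],[0,0,-0.19]],[[0,0.38,0],[0,0,-0.24]],[[0,0.42,0],[0,0,-0.29]],[[0,0.437,0],[0,0,-0.309]],[[0,0.437,0],[0,0,-0.309]],[[0,0.437,0],[0,0,-0.309]],[[0,0.437,0],[0,0,-0.309]]]'
python3 - <<'E'
from h import *
o=manip.get_obs();print(o["position"],o["ft_force"],o["ee_rot"])
delta([.4343,.3266,.0330],2*np.arctan2(.997259,-.07398))
E
```

```text
clock: 36.6
position: [0.4542, 0.0496, 0.1209]
ee_rot: [0.047, 0.999, 0.0, 0.0]
ft_force: [0.2, -0.1, -1.1]
grip_width: 0.238
grasp_force: 98.0
clock: 37.6
position: [0.4458, 0.1306, 0.1209]
ee_rot: [0.047, 0.999, 0.0, 0.0]
ft_force: [-0.7, -0.1, -2.0]
grip_width: 0.243
grasp_force: 98.0
clock: 38.6
position: [0.4374, 0.2118, 0.1209]
ee_rot: [0.047, 0.999, 0.0, -0.0]
ft_force: [0.0, 0.2, -0.6]
grip_width: 0.241
grasp_force: 98.0
clock: 39.6
position: [0.4311, 0.2928, 0.1209]
ee_rot: [0.047, 0.999, 0.0, 0.0]
ft_force: [0.3, -0.5, -1.1]
grip_width: 0.245
grasp_force: 98.0
clock: 40.6
position: [0.4345, 0.3267, 0.1209]
ee_rot: [-0.074, 0.997, -0.0, 0.0]
ft_force: [-1.0, -0.7, -1.2]
grip_width: 0.24
grasp_force: 98.0
[0.43452074 0.32669767 0.1209138 ] [-0.95904865 -0.6790754  -1.15528693] [-7.36990938e-02  9.97280524e-01 -1.59335891e-05  2.20537912e-05]
shift [ 3.000e-03 -1.000e-03  1.099e+00] turn [-0.     0.    -0.001] ft [-1.  -0.7 -1.2] grip 0.24002296737762446
```

```bash
python3 -m inch '[[[0,0,0.06],[0,0,0]],[[0,0,0.16],[0,0,0]],[[0,0,0.28],[0,0,0]],[[0,0,0.4],[0,0,0]],[[0,0,0.52],[0,0,0]],[[0,0,0.64],[0,0,0]],[[0,0,0.76],[0,0,0]],[[0,0,0.86],[0,0,0]],[[0,0,0.94],[0,0,0]],[[0,0,1],[0,0,0]]]'
python3 -m inch '[[[0,0,0.02],[0,0,0]],[[0,0,0.04],[0,0,0]],[[0,0,0.055],[0,0,0]],[[0,0,0.07],[0,0,0]],[[0,0,0.08],[0,0,0]],[[0,0,0.085],[0,0,0]],[[0,0,0.09],[0,0,0]],[[0,0,0.09],[0,0,0]],[[0,0,0.09],[0,0,0]],[[0,0,0.09],[0,0,0]]]'
```

```text
clock: 41.6
position: [0.4344, 0.3268, 0.0403]
ee_rot: [-0.074, 0.997, -0.0, -0.0]
ft_force: [-0.3, 0.2, -1.2]
grip_width: 0.238
grasp_force: 98.0
clock: 42.6
position: [0.4345, 0.3269, 0.0338]
ee_rot: [-0.074, 0.997, 0.0, 0.0]
ft_force: [-0.4, -0.0, -0.9]
grip_width: 0.245
grasp_force: 98.0
```

```bash
python3 -m inch '[[[0,0,0.004],[0,0,0]],[[0,0,0.008],[0,0,0]],[[0,0,0.012],[0,0,0]],[[0,0,0.016],[0,0,0]],[[0,0,0.018],[0,0,0]],[[0,0,0.018],[0,0,0]],[[0,0,0.018],[0,0,0]],[[0,0,0.018],[0,0,0]],[[0,0,0.018],[0,0,0]],[[0,0,0.018],[0,0,0]]]'
```

```text
clock: 43.6
position: [0.4345, 0.3269, 0.0324]
ee_rot: [-0.074, 0.997, 0.0, 0.0]
ft_force: [-1.9, -2.2, 5.8]
grip_width: 0.24
grasp_force: 98.6
```

Seated (weight taken, the same +5 N as when grasped). I release and withdraw.

```bash
python3 -m inch '[[[0,0,0],[0,0,0]],[[0,0,0],[0,0,0]],[[0,0,0],[0,0,0]],[[0,0,0],[0,0,0]],[[0,0,0],[0,0,0]],[[0,0,0],[0,0,0]],[[0,0,0],[0,0,0]],[[0,0,0],[0,0,0]],[[0,0,0],[0,0,0]],[[0,0,0],[0,0,0]]]' 1
python3 -m inch '[[[0,0,-0.04],[0,0,0]],[[0,0,-0.1],[0,0,0]],[[0,0,-0.2],[0,0,0]],[[0,0,-0.3],[0,0,0]],[[0,0,-0.4],[0,0,0]],[[0,0,-0.52],[0,0,0]],[[0,0,-0.64],[0,0,0]],[[0,0,-0.76],[0,0,0]],[[0,0,-0.88],[0,0,0]],[[0,0,-1],[0,0,0]]]'
python3 -m inch '[[[0,0,-0.1],[0,0,0]],[[0,0,-0.2],[0,0,0]],[[0,0,-0.3],[0,0,0]],[[0,0,-0.4],[0,0,0]],[[0,0,-0.5],[0,0,0]],[[0,0,-0.6],[0,0,0]],[[0,0,-0.7],[0,0,0]],[[0,0,-0.8],[0,0,0]],[[0,0,-0.85],[0,0,0]],[[0,0,-0.85],[0,0,0]]]'
python3 - <<'E'
from h import *
w=manip.camera("wrist")[:,:,::-1];t=manip.camera("top")[:,:,::-1]
O=np.zeros((600,800,3),np.uint8);O[:300,:400]=cv2.resize(w,(400,300));O[:300,400:]=cv2.resize(t,(400,300))
O[300:,:400]=cv2.resize(manip.camera("scene")[:,:,::-1],(400,300));O[300:,400:]=cv2.resize(t[80:200,200:360],(400,300),interpolation=cv2.INTER_CUBIC)
cv2.imwrite("pics/E.png",O)
E
```

```text
clock: 44.6
position: [0.4345, 0.3269, 0.0323]
ee_rot: [-0.074, 0.997, 0.0, 0.0]
ft_force: [0.2, 0.4, 0.3]
grip_width: 1.001
grasp_force: 0.0
clock: 45.6
position: [0.4345, 0.3269, 0.1132]
ee_rot: [-0.074, 0.997, 0.0, 0.0]
ft_force: [0.4, 0.4, 0.1]
grip_width: 1.003
grasp_force: 0.0
clock: 46.6
position: [0.4347, 0.3271, 0.1809]
ee_rot: [-0.074, 0.997, 0.0, 0.0]
ft_force: [0.4, 0.5, -0.6]
grip_width: 1.001
grasp_force: 0.0
```

View pics/E.png

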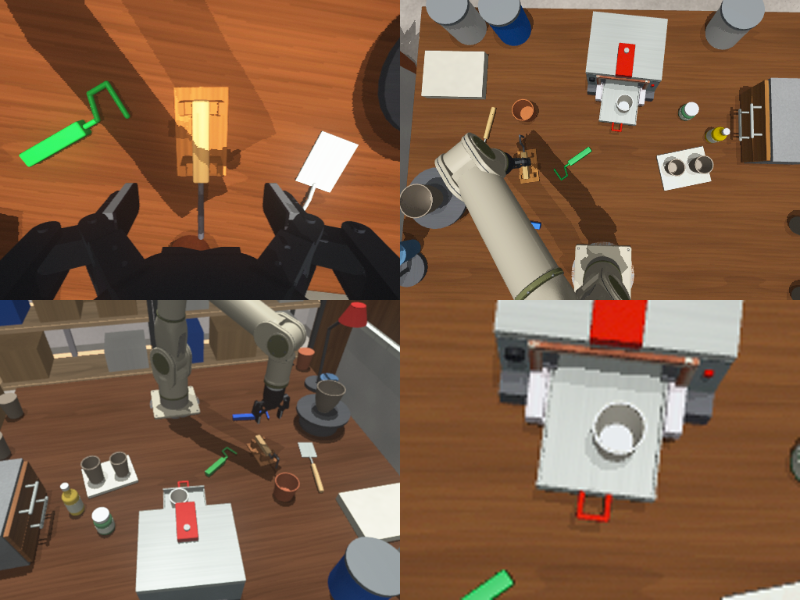

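The hook lies in its rest (200,130). The tray is drawn out with the cup upright (617,432), and everything else is in place.

```bash
python3 -c "
from workcell import manip
print(manip.hand_in())"
```

```text
the job is handed in; nothing more can be done
None
```

The job is handed in: the tray was drawn out about 100 mm onto its spring stop and held there for over a second at about 8–9 N (estimated as pull minus friction), then unhooked and left out with the cup upright, the hook back in its rest, and nothing else moved (46.6 s of the 72 s used).

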